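Fold the tier guard, snap its catch over and load the tier

ROBOT

A 7-joint arm with a two-finger parallel gripper is mounted at the origin on the work surface. World frame = base frame: x ahead of the robot, y to its left, z up, the work surface at z = 0. Lengths are in m, angles in rad, forces in N, time in s.
With the tool pointing down it reaches from about 0.425 to 0.8 m from the base axis. Payload 8.3 kg.
Tool frame: the origin (TCP) lies on the centre line of the jaws, within the pads' length; the fingertips stand 25 mm ahead of it and the grasp point (between the pads) lies 6 mm ahead of it; z points along the fingers, y is the line along which they close (so a half turn about z gives the same grasp; the last joint's range is limited). The gripper opens to 85 mm and grips with 20 to 120 N. Pads are 22 mm wide; open, the fingers measure 114 mm over their backs; the gripper's body (76 mm by 85 mm) begins 54 mm behind the grasp point. The pads swing forward as they close: fully open they stand 13 mm farther back than shut.
Start: joints at [1.28, 0.383, 0.016, 1.37, -0.006, 1.388, -0.046], TCP at [0.141, -0.609, 0.256] pointing down, gripper open.
Joint ranges: [-2.95, 2.95], [-0.25, 2.06], [-1.52, 1.56], [0.18, 2.33], [-1.44, 4.58], [0.02, 2.06], [-3.01, 3.01]. Speed limits (rad/s): [2.39, 2.39, 3.01, 3.01, 3.14, 3.14, 3.14].

INTERFACE

Orientations are given as a 3x3 rotation matrix whose columns are the frame's x, y, z axes.
In Python, from workcell import state, get_image, camera_params, sign_off gives the robot as it stands.
- The arm moves only by the shell command python3 -m jog 'ROWS' [FORCE]. ROWS is a JSON object of lists of equal length, an entry for each row: "offset": the shift along the tool's x, y, z in units of 15 cm (1.0 is 15 cm), a list of three; "delta_rot": the turn, a rotation vector about the tool's x, y, z in units of 2 rad (1.0 is 2 rad), a list of three; "fingers": the opening, from -1 (shut) to 1 (fully open), so that 0 is half open. In form: {"offset": [[dx, dy, dz], ...], "delta_rot": [[ax, ay, az], ...], "fingers": [fingers, ...]}. A call has 1 to 12 rows; each row shifts and turns the commanded pose from where the row before left it, along the tool's axes as they then stand; what a row does not reach is not made up. A row lasts 1/8 s, in which the tool goes at most 62.5 mm and 10.7 degrees, less where a joint would pass 70% of its speed; a pose out of reach is approached as far as the arm can. A call with a number of a shift or a turn outside -1 to 1 is refused whole. A call with a gripper value outside its range is refused whole. The fingers move at their own pace and stop on an object; FORCE is the grip in N (left out, the last holds). Time passes only in rows, so rows that do not move let the fingers close. It gives the time, the measured TCP pose, the force, the opening and the grip force at its end, in the units of the state.
- state(): the state, without advancing time (a new reading comes with each control period).
- get_image(name): name is "scene" or "top"; returns (picture, depth): 420x560x3 uint8, blue, green, red; 420x560 float32, m along the optical axis (not along the pixel's ray), 0 where there is no reading.
- camera_params(name): a dict with "camera_matrix" (3x3 intrinsics, pixels), "position" and "orientation" of the camera in the world. Camera axes: x right, y down, z forward; pixel columns grow to the right and rows downward; lengths in m; the calibration is good to about 2 mm. A picture is of the moment at which its call begins. camera_params takes no time and is no camera call.
- sign_off(): hands the job in; it is judged then, once.
The state is a dict: "time": time; "qpos": joint angles; "dq": joint speeds; "tau": joint torques, N m; "position": TCP position; "tool_rot": TCP orientation; "force": force on the tool from outside, world axes, zero at the start; "torque": the same for the moment, N m; "gripper_width": finger opening in m; "gripper_force": force on a finger pad.
Only numpy, scipy, OpenCV 4.12 (cv2) and the standard library are available. Lean on these libraries where they do the work, as an engineer would, in place of code of your own. Each camera call takes 0.05 s, during which the arm holds its last target. There are 200 camera calls.

TASK

Fold away the guard that lies open across the aluminium tier's tray, link by link: first the end link fully back onto the middle link (round by the robot's side), then the middle link fully back onto the root link (round by the far side), then swing the stack home along the front rim, and only then push the ball handle of the seesaw catch over so that its paw snaps down across the stack. Load the tray with whichever of the ear thermometer, probe cover dispenser, amber pill jar and steel case are waiting on the bench, each sitting flat on the tray floor the same way up as it started. Leave the other things on the bench where they are.

Things in the scene. Friction and masses are not known exactly. Their poses are not given: they have to be found in the camera images.
- tier: Tier fixed on the bench: open aluminium tray 190 mm deep (own x) by 340 wide (own y), rim 38 mm and inner floor 12 mm above the bench, wall 4. Origin: tray centre at bench height. x points away from the robot (front rim x = -95), y left, z up. On the front rim: folding guard (left), seesaw catch (middle). With the guard home the tray is open from above from x = -78 to +91 mm, y = +-166.
- root_pivot (a point): Pivot of the guard's root link on the tier's front left corner, at tier x = -90, y = +155 mm, 56 mm above the bench. The guard is three flat aluminium bars joined like a folding rule, each 24 mm wide, 8 mm thick, 110 mm from pivot to pivot: root link lowest (mid-height 56 mm), middle link above it (66 mm), end link on top (76 mm). All pivots are vertical. The links can pass over one another; friction makes each stay where it is left (root 0.45, middle 0.15, end 0.05 N m).
- link_root (a joint): Angle of the root link at root_pivot (rad). 0 = it lies along the front rim pointing to the tier's -y (its home, a stop is there just beyond); positive = its tip is swung away from the robot over the tray (pi/2 = pointing to tier +x). Starts 0.8 to 1.0.
- link_mid (a joint): Angle of the middle link against the root link (rad), same turning sense (counter-clockwise from above is positive). 0 = straight on from the root link; +3.14 (a stop) = folded back exactly on top of the root link, swinging round by the far side. Starts near 0.
- link_end (a joint): Angle of the end link against the middle link (rad), counter-clockwise from above positive. 0 = straight on from the middle link; -3.14 (a stop) = folded back exactly on top of the middle link, its tip swinging round by the robot's side. Starts -1.0 to -0.5.
- knob_mid (a point): Upright black round knob, 16 mm diameter, a freely turning sleeve from 84 to 126 mm above the bench, on the pivot between middle and end links (110 mm from the root/middle pivot); it belongs to the middle link. The point is the knob's middle, 105 mm above the bench.
- knob_end (a point): The same kind of knob (16 mm diameter, 84 to 126 mm above the bench, freely turning sleeve) on the end link, 80 mm from its pivot at knob_mid, 30 mm short of its tip. The point is the knob's middle. With all three links stacked it lies 80 mm from root_pivot and moves the whole stack.
- catch (a joint): Weighted seesaw catch on the front rim: 0 = open (ball handle leaning to the tier's -y, flat paw raised); 1.2 = closed (handle leaning to +y, paw lowered across the end of the stacked links). Top-heavy: past about 0.6 it falls over by itself, and it stays at either end. A push under 2 N at the ball moves it.
- catch_ball (a point): Centre of the steel ball (34 mm diameter) at the end of the catch's handle, 100 mm from the catch's pivot; the pivot's axis is along tier x and lies at tier x = -90, y = -30 mm, 95 mm above the bench. Open: the ball is at tier y = -86 mm, 178 mm above the bench; closed: at y = +26 mm, same height.
- thermometer_center (a point): Ear thermometer, white plastic, lying flat, 119 mm long (own x, tapered probe at +x), grip body 85 mm long by 34 mm wide (own y), 36 mm high. The point is mid-height, 5 mm along +x from the grip body's centre. Absent (None from the start) in some runs.
- dispenser_center (a point): Probe cover dispenser, clear plastic box 90 mm (own x) by 46 mm (own y) by 44 mm high with a grey flap on top. The point is its centre. Absent in some runs.
- pill_jar_center (a point): Amber glass pill jar with white cap, 50 mm diameter, 62 mm high, standing upright. The point is its centre. Absent in some runs.
- case_center (a point): Small steel instrument case 80 mm (own x) by 50 mm (own y) by 38 mm high. The point is its centre. Absent in some runs.
- thermometer: The same ear thermometer; origin under its middle, on the bench.
- dispenser: The same dispenser; origin at the centre of its underside.
- pill_jar: The same jar; origin at the centre of its underside.
- case: The same case; origin at the centre of its underside.
- kidney_dish: Bystander: stainless kidney dish about 200 mm long, 36 mm high.
- spatula: Bystander: bamboo tongue spatula, 150 x 18 x 6 mm.
- strap_roll: Bystander: roll of strapping, 64 mm diameter, 50 mm high.
- gel_bottle: Bystander: clear bottle, 60 mm diameter, 150 mm high.
- mug: Bystander: white mug, 76 mm diameter, 85 mm high.
- swab_box: Bystander: cardboard box 100 x 140 x 60 mm.
- saline: Bystander: white bottle, 56 mm diameter, 120 mm high.

How it is judged:
On the way, in this order (a step that is already met when the one before it is completed fails the run):
1. end link folded back onto the middle link, the middle link not yet folded (value of joint link_end below -2.95 rad and value of joint link_mid below 1.2 rad), for 0.2 s.
2. middle link, with the end link, folded back onto the root link (value of joint link_mid above 2.95 rad and value of joint link_end below -2.95 rad), for 0.2 s.
3. the folded stack swung home along the front rim (all of step 2 and value of joint link_root below 0.12 rad), for 0.2 s.
4. catch snapped over the stack (all of step 3 and value of joint catch above 1 rad), for 0.2 s.
At the end, for the whole second after the job is handed in: End and middle links within 0.19 rad of flush, root link within 0.12 rad of the rim, catch past 1.0 rad; every instrument present at rest on the tray floor (within 10 mm), tilted under 0.2 rad, its centre within 80 mm (depth) and 155 mm (width) of the tray middle (all of step 4 and x of thermometer_center in the frame of tier between -0.08 and 0.08 m and y of thermometer_center in the frame of tier between -0.155 and 0.155 m and z of thermometer_center in the frame of tier below 0.04 m and angle between each of thermometer_center, dispenser_center, pill_jar_center, case_center's own z axis and vertical below 0.2 rad and linear speed of each of thermometer, dispenser, pill_jar, case below 0.03 m/s and x of dispenser_center in the frame of tier between -0.08 and 0.08 m and y of dispenser_center in the frame of tier between -0.155 and 0.155 m and z of dispenser_center in the frame of tier below 0.044 m and x of pill_jar_center in the frame of tier between -0.08 and 0.08 m and y of pill_jar_center in the frame of tier between -0.155 and 0.155 m and z of pill_jar_center in the frame of tier below 0.053 m and x of case_center in the frame of tier between -0.08 and 0.08 m and y of case_center in the frame of tier between -0.155 and 0.155 m and z of case_center in the frame of tier below 0.041 m); the robot touches nothing.
It fails at once if a bystander is moved more than 40 mm (distance of any of kidney_dish, spatula, strap_roll, gel_bottle, mug, swab_box, saline from where it was at the start of the episode above 0.04 m).
Of thermometer, dispenser, pill_jar, case only 2 to 4 are there at a start; the rules pass over those that are not, and their reading is None.
At some moment in a run one of thermometer, dispenser, case may be knocked a few centimetres aside while the robot is not near it.
Once in a run the grip may slacken for a moment while it holds something.
It also fails if it takes over 210 s, if anything falls off the work surface, if the arm or the gripper's body presses on something with over 40 N, if the wrist force passes 120 N, or if a joint passes its speed limit or range.

## Working session

There is one attempt and no reset: what is moved stays moved. The work goes in short steps, Python scripts to look and compute and a shell command to move; the robot and the scene stay as the last step left them, time stands still between calls to the robot, and variables do not carry over. Pictures are saved under pics/ and viewed, at most 14 in all, crops included, and the job is handed in when it is done.

```bash
ls; mkdir -p pics
cat > h.py <<'E'
import numpy as np, cv2
from workcell import state, get_image, camera_params, sign_off
def pts(name, depth):
    p=camera_params(name); K=np.array(p["camera_matrix"]); R=np.array(p["orientation"]); t=np.array(p["position"])
    v,u=np.mgrid[0:depth.shape[0],0:depth.shape[1]]
    c=np.stack([(u-K[0,2])/K[0,0]*depth,(v-K[1,2])/K[1,1]*depth,depth],-1)
    return c@R.T+t
def snap(name,fn):
    im,d=get_image(name); cv2.imwrite(f"pics/{fn}.png",im); np.save(f"pics/{fn}.npy",pts(name,d)); return im,pts(name,d),d
E
python3 - <<'E'
from h import *
s=state(); print(s)
for n in("scene","top"):
    snap(n,n+"0"); print(camera_params(n))
E
```

```text
pics
{'time': 0.0, 'qpos': array([ 1.28007148,  0.38426343,  0.01638031,  1.37116598, -0.00631882,
        1.38819445, -0.04648421]), 'dq': array([-0.0007078 ,  0.0009641 ,  0.00142647,  0.0005331 , -0.00066828,
        0.00069458,  0.00158857]), 'tau': array([ 7.65863660e-04, -6.27600503e+01,  8.44267532e-01, -3.71822262e+01,
        1.65523065e-02,  1.40860895e-02, -3.16696958e-05]), 'position': array([ 0.14109671, -0.60839594,  0.25525776]), 'tool_rot': array([[ 9.74144128e-01,  2.25926978e-01, -4.68299485e-04],
       [ 2.25927462e-01, -9.74142223e-01,  1.92622839e-03],
       [-2.10033432e-05, -1.98222579e-03, -9.99998035e-01]]), 'force': array([-0.62927518,  0.86389904,  0.22567675]), 'torque': array([-0.02437527, -0.01384864, -0.01756033]), 'gripper_force': 0.0, 'gripper_width': 0.08532351964094902}
{'camera_matrix': array([[426.38382027,   0.        , 273.58372633],
       [  0.        , 426.38382027, 206.76073792],
       [  0.        ,   0.        ,   1.        ]]), 'position': array([1.06271798, 0.31116856, 1.08122196]), 'orientation': array([[-0.46152282,  0.77038656, -0.43988776],
       [ 0.88710619,  0.39727446, -0.23498004],
       [-0.00626929, -0.4986758 , -0.86676591]])}
{'camera_matrix': array([[509.08428357,   0.        , 274.01146576],
       [  0.        , 509.08428357, 217.35356999],
       [  0.        ,   0.        ,   1.        ]]), 'position': array([0.31391739, 0.02197443, 1.52629012]), 'orientation': array([[ 0.00186937, -0.98059472,  0.19603696],
       [-0.99988002,  0.00118162,  0.01544524],
       [-0.01537717, -0.19604231, -0.98047486]])}
```

View pics/top0.png

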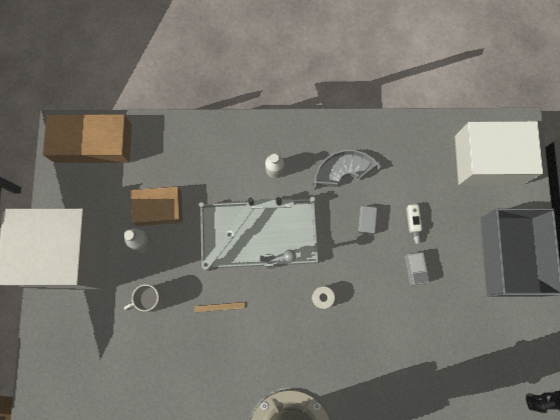

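View pics/scene0.png

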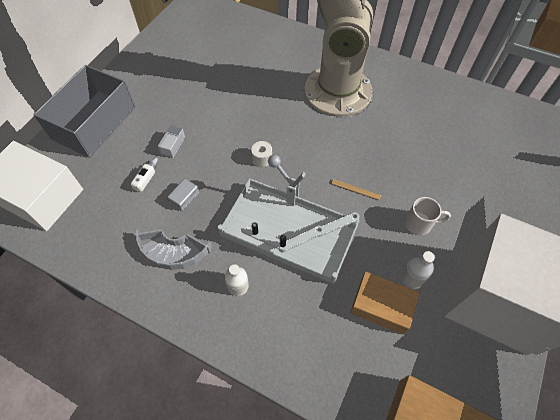

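The top view shows the tray at about (202–317, 203–268) and the guard running from (207,265) up right to the knobs at (250,201) and (279,201). The catch ball is near (289,256). A thermometer is at (415,220), with grey boxes at (368,220) and (416,267). There is no pill jar. Next I'll measure.

```bash
cat >> h.py <<'E'
def rect(P,m):
    q=P[m][:,:2]; (c,s,a)=cv2.minAreaRect((q*1000).astype(np.float32)); return np.round(c,1),np.round(s,1),round(a,1),len(q)
E
python3 - <<'E'
from h import *
im=cv2.imread("pics/top0.png"); P=np.load("pics/top0.npy"); z=P[...,2]
S=np.load("pics/scene0.npy")
def box(u0,v0,u1,v1,zl,zh,P=P):
    m=np.zeros(z.shape,bool); m[v0:v1,u0:u1]=1; return m&(P[...,2]>zl)&(P[...,2]<zh)
print("bench z",np.median(z[330:380,100:200]))
for n,b in dict(box1=(350,195,388,245),therm=(400,195,432,250),box2=(400,245,435,295),strap=(305,280,342,315),spat=(190,295,250,318),bottle=(260,145,290,182),dish=(310,140,385,195),mug=(120,275,165,318),saline=(120,225,150,252),swab=(125,180,185,228)).items():
    m=box(*b,0.012 if n!='spat' else .003,.3); h=np.percentile(z[m],95); t=m&(z>h-0.006); print(n,"h",round(h*1000),rect(P,t),"all",rect(P,m))
m=box(195,195,325,275,0.032,0.044); print("tier rim",rect(P,m))
# knobs
for zl,zh in ((.11,.135),(.07,.085),(.16,.2)):
  m=box(190,180,330,275,zl,zh).astype(np.uint8)
  n,l,st,c=cv2.connectedComponentsWithStats(m)
  for i in range(1,n):
    if st[i,4]>5: print(zl,st[i],rect(P,l==i),P[l==i].mean(0).round(4))
# scene cam knobs
for zl,zh in ((.105,.135),(.16,.2)):
  mm=((S[...,2]>zl)&(S[...,2]<zh)); mm[:, :200]=0; mm[:,380:]=0; mm[:120]=0
  n,l,st,c=cv2.connectedComponentsWithStats(mm.astype(np.uint8))
  for i in range(1,n):
    if st[i,4]>5: print("S",zl,st[i],S[l==i].mean(0).round(4))
c=cv2.resize(im[180:290,190:440],None,fx=3.2,fy=3.2,interpolation=cv2.INTER_CUBIC); cv2.imwrite("pics/c0.png",c)
E
```

```text
bench z -0.000701632012793385
box1 h 43 (array([ 605.9, -233. ]), array([49.1, 80.3]), 83.3, 245) all (array([ 605.6, -233.9]), array([50.9, 80.6]), 83.2, 483)
therm h 39 (array([ 605.3, -375.7]), array([94. , 31.3]), 1.5, 196) all (array([ 595.2, -376.3]), array([117.6,  35.3]), 4.5, 424)
box2 h 49 (array([ 460.4, -373.6]), array([88.7, 45.6]), 8.1, 273) all (array([ 458.7, -366. ]), array([90.1, 66.4]), 11.3, 568)
strap h 55 (array([375.1, -96.8]), array([60.3, 59.5]), 89.4, 196) all (array([375.6, -97.1]), array([62.4, 61.6]), 64.4, 356)
spat h 10 (array([351.7, 205. ]), array([ 63.9, 171.4]), 0.1, 297) all (array([351.8, 206.8]), array([ 64.1, 175.5]), 0.1, 420)
bottle h 120 (array([770.6,  42.2]), array([23.3, 23. ]), 81.1, 58) all (array([769. ,  42.9]), array([54.3, 54.8]), 19.9, 362)
dish h 40 (array([ 774. , -166.6]), array([ 94.3, 206.7]), 14.9, 175) all (array([ 784.1, -173.9]), array([148.4, 208.4]), 2.9, 475)
mug h 87 (array([372.5, 405.1]), array([73.2, 73.3]), 32.9, 109) all (array([374.1, 416.8]), array([98.2, 75.1]), 84.5, 486)
saline h 150 (array([541.2, 442.7]), ar
[... 845 characters left out ...]
566.8, 166.7]), array([18.7, 33.5]), 54.3, 31) [0.5693 0.1657 0.0724]
0.07 [226 234   8   5  16] (array([551. , 173.6]), array([10.7, 16.7]), 26.9, 16) [0.5499 0.1741 0.0735]
0.16 [283 250  14  12 128] (array([478.9,   1.8]), array([34.5, 30.1]), 89.7, 128) [0.4786 0.0012 0.1877]
0.16 [258 255   4   6  20] (array([476.1,  82.3]), array([13.9,  8.2]), 0.9, 20) [0.4758 0.0826 0.1657]
S 0.105 [284 175  15  11  69] [0.48   0.0541 0.1199]
S 0.105 [251 222   7  10  49] [0.6482 0.0337 0.1213]
S 0.105 [280 235   6   9  50] [0.6473 0.1133 0.1208]
S 0.105 [229 264  11  12 107] [0.7727 0.0462 0.1184]
S 0.16 [268 154  13  14 139] [0.4855 0.0059 0.1859]
S 0.16 [301 172   5   6  20] [0.477  0.085  0.1637]
```

View pics/c0.png

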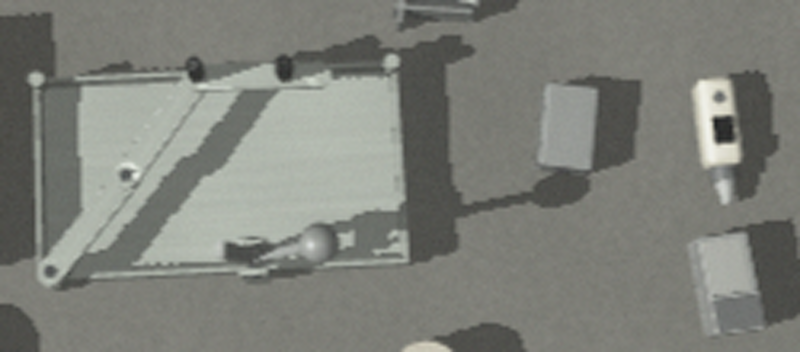

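Grey box 1 is the case (606,-233), box 2 with the flap is the dispenser (460,-374), and the thermometer is at about (606,-376) with its probe toward the robot. The tier fits at (566, 91.5) mm, yaw 2.7°. The knobs are consistent with that: root 0.88, mid 0, end -0.92. I'll set out towards knob_end.

```bash
cat >> h.py <<'E'
T=np.array([.566,.0915]); YAW=np.radians(2.7)
def tier(x,y): c,s=np.cos(YAW),np.sin(YAW); return T+np.array([c*x-s*y,s*x+c*y])/1000
def go(*xyz):
    s=state(); R=s["tool_rot"]; d=R.T@(np.array(xyz)-s["position"])/0.15
    print("t",round(s["time"],2),"pos",s["position"].round(4),"yaw",np.degrees(np.arctan2(R[1,0],R[0,0])).round(2),"tilt",np.degrees(np.arccos(-R[2,2])).round(2),"off",d.round(3),"F",s["force"].round(1),"w",round(s["gripper_width"],4),"q",s["qpos"].round(2))
E
python3 -m jog '{"offset":[[0,0,-0.1],[0,0,-0.1]],"delta_rot":[[0,0,0.057],[0,0,0.057]],"fingers":[0,0]}' 20
python3 -m jog '{"offset":[[0.168,-0.21,0],[0.168,-0.21,0],[0.168,-0.21,0],[0.168,-0.21,0],[0.168,-0.21,0],[0.168,-0.21,0],[0.168,-0.21,0],[0.168,-0.21,0],[0.168,-0.21,0],[0.168,-0.21,0]],"delta_rot":[[0,0,0],[0,0,0],[0,0,0],[0,0,0],[0,0,0],[0,0,0],[0,0,0],[0,0,0],[0,0,0],[0,0,0]],"fingers":[0,0,0,0,0,0,0,0,0,0]}'
python3 -c "from h import *;go(.646,.032,.2)"
```

```text
time: 0.35
position: [0.1411, -0.6085, 0.2859]
tool_rot: [[1.0, -0.004, -0.0], [-0.004, -1.0, 0.002], [-0.0, -0.002, -1.0]]
force: [-0.3, 0.6, 0.0]
gripper_width: 0.0518
gripper_force: 0.0
time: 1.6
position: [0.3937, -0.2926, 0.286]
tool_rot: [[1.0, -0.0, -0.0], [-0.0, -1.0, 0.0], [-0.0, -0.0, -1.0]]
force: [-0.4, -0.5, 0.1]
gripper_width: 0.0428
gripper_force: 0.0
t 1.6 pos [ 0.3937 -0.2926  0.286 ] yaw -0.01 tilt 0.03 off [ 1.682 -2.164  0.573] F [-0.4 -0.5  0.1] w 0.0428 q [ 0.79  0.09 -0.24  1.67  0.02  1.39 -1.02]
```

```bash
python3 -m jog '{"offset":[[0.168,-0.216,0],[0.168,-0.216,0],[0.168,-0.216,0],[0.168,-0.216,0],[0.168,-0.216,0],[0.168,-0.216,0],[0.168,-0.216,0],[0.168,-0.216,0],[0.168,-0.216,0],[0.168,-0.216,0],[0,0,0.3],[0,0,0.3]],"delta_rot":[[0,0,0],[0,0,0],[0,0,0],[0,0,0],[0,0,0],[0,0,0],[0,0,0],[0,0,0],[0,0,0],[0,0,0],[0,0,0],[0,0,0]],"fingers":[0,0,0,0,0,0,0,0,0,0,0,0]}' >/dev/null
python3 -m jog '{"offset":[[0,0,0.2],[0,0,0.15],[0,0,0.1],[0,0,0.06],[0,0,0],[0,0,0],[0,0,0],[0,0,0],[0,0,0]],"delta_rot":[[0,0,0],[0,0,0],[0,0,0],[0,0,0],[0,0,0],[0,0,0],[0,0,0],[0,0,0],[0,0,0]],"fingers":[0,0,0,0,0,-1,-1,-1,-1]}' 20
python3 -c "
from h import *;go(.646,.032,.118)
a,b=snap('top','t1')[0],snap('scene','s1')[0]
cv2.imwrite('pics/c1.png',np.hstack([cv2.resize(a[170:290,180:330],None,fx=2.6,fy=2.6),cv2.resize(b[140:290,200:380],(390,312))]))"
```

```text
time: 4.22
position: [0.6458, 0.0303, 0.1206]
tool_rot: [[1.0, -0.0, 0.001], [-0.0, -1.0, 0.0], [0.001, -0.0, -1.0]]
force: [-0.1, 1.3, 4.5]
gripper_width: 0.0149
gripper_force: 22.7
t 4.22 pos [0.6458 0.0303 0.1206] yaw -0.0 tilt 0.08 off [ 0.002 -0.011  0.017] F [-0.1  1.3  4.5] w 0.0149 q [ 0.22  0.56 -0.45  1.47  0.25  1.17 -1.84]
```

View pics/c1.png

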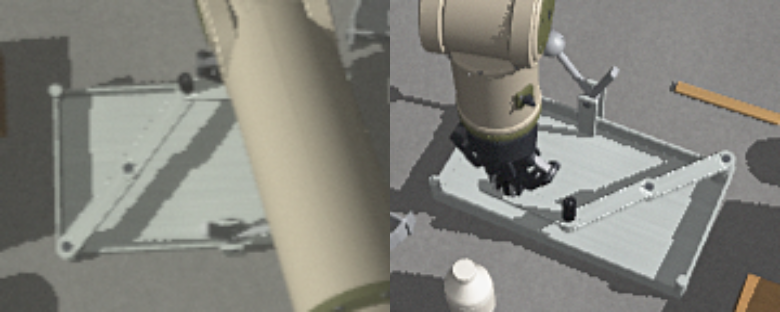

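The knob is gripped (width 15 mm) and the catch is clear. Now I'll work out the arc rows.

```bash
cat >> h.py <<'E'
def arc(c,r,a0,a1,n):
    a=np.radians(np.linspace(a0,a1,n+1)); p=np.c_[c[0]+r*np.cos(a),c[1]+r*np.sin(a)]; d=np.diff(p,axis=0)/.15
    print([[float(round(x,3)),float(round(-y,3)),0] for x,y in d],p[-1])
E
python3 -c "
from h import *
arc((.645,.1103),.08,-89.4,-218,12)"
```

```text
[[-0.099, -0.008, 0], [-0.096, -0.027, 0], [-0.089, -0.044, 0], [-0.08, -0.06, 0], [-0.067, -0.074, 0], [-0.052, -0.085, 0], [-0.036, -0.093, 0], [-0.018, -0.098, 0], [0.001, -0.1, 0], [0.019, -0.098, 0], [0.037, -0.092, 0], [0.054, -0.084, 0]] [0.58195914 0.15955292]
```

```bash
python3 -m jog '{"offset":[[-0.099,-0.008,0],[-0.096,-0.027,0],[-0.089,-0.044,0],[-0.08,-0.06,0],[-0.067,-0.074,0],[-0.052,-0.085,0],[-0.036,-0.093,0],[-0.018,-0.098,0],[0.001,-0.1,0],[0.019,-0.098,0],[0.037,-0.092,0],[0.054,-0.084,0]],"delta_rot":[[0,0,0],[0,0,0],[0,0,0],[0,0,0],[0,0,0],[0,0,0],[0,0,0],[0,0,0],[0,0,0],[0,0,0],[0,0,0],[0,0,0]],"fingers":[-1,-1,-1,-1,-1,-1,-1,-1,-1,-1,-1,-1]}' 
python3 -m jog '{"offset":[[0,0,0],[0,0,0]],"delta_rot":[[0,0,0],[0,0,0]],"fingers":[-1,-1]}' >/dev/null
python3 -c "
from h import *;go(.582,.1596,.12)
a,b=snap('top','t2')[0],snap('scene','s2')[0]
cv2.imwrite('pics/c2.png',np.hstack([cv2.resize(a[170:290,180:330],None,fx=2.6,fy=2.6),cv2.resize(b[140:290,200:380],(390,312))]))"
```

```text
time: 5.82
position: [0.5818, 0.16, 0.1207]
tool_rot: [[1.0, -0.0, 0.001], [-0.0, -1.0, -0.0], [0.001, 0.0, -1.0]]
force: [-1.2, -1.9, 7.6]
gripper_width: 0.0154
gripper_force: 23.2
t 6.08 pos [0.5821 0.1602 0.1208] yaw 0.01 tilt 0.12 off [-0.001  0.004  0.006] F [-0.6  1.6  6.9] w 0.0152 q [ 0.06  0.49 -0.51  1.59  0.25  1.13 -2.08]
```

View pics/c2.png

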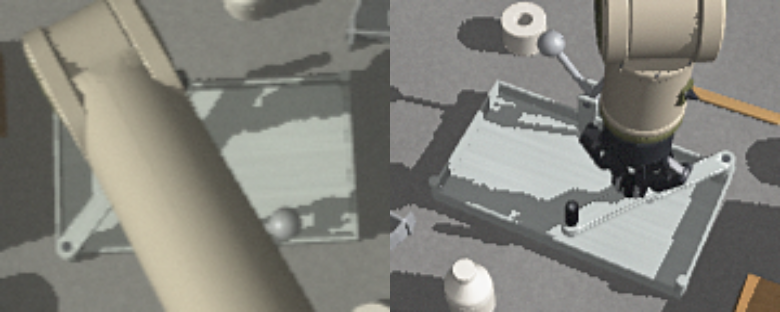

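The scene view shows the end link lying back over the middle link, with knob_mid still at crop (571,215). I'll open up, rise, and measure both knobs.

```bash
python3 -m jog '{"offset":[[0,0,0],[0,0,0],[0,0,0],[0,0,-0.2],[0,0,-0.3]],"delta_rot":[[0,0,0],[0,0,0],[0,0,0],[0,0,0],[0,0,0]],"fingers":[0,0,0,0,0]}' >/dev/null
cat >> h.py <<'E'
def knobs():
    im,S,_=snap('scene','k'); mm=((S[...,2]>.105)&(S[...,2]<.135)&(im.max(2)<70)&(S[...,0]>.43)&(S[...,0]<.72)&(S[...,1]>-.1)&(S[...,1]<.32))
    n,l,st,c=cv2.connectedComponentsWithStats(mm.astype(np.uint8))
    for i in range(1,n):
        if st[i,4]>8: print("knob",st[i],S[l==i].mean(0).round(4))
E
python3 -c "
from h import *; knobs(); go(.643,.109,.19)"
```

```text
knob [308 223   7   9  32] [0.5848 0.1618 0.119 ]
knob [281 237   6   9  45] [0.6511 0.1177 0.1205]
t 6.85 pos [0.5832 0.1604 0.2019] yaw -0.01 tilt 0.39 off [0.398 0.343 0.081] F [1.6 0.4 6. ] w 0.0428 q [ 0.07  0.42 -0.52  1.5   0.21  1.28 -2.05]
```

```bash
python3 -m jog '{"offset":[[0.14,0.1,0],[0.14,0.1,0],[0.152,0.097,0],[0,0,0.2],[0,0,0.2],[0,0,0.14],[0,0,0],[0,0,0],[0,0,0],[0,0,0],[0,0,0]],"delta_rot":[[0,0,0],[0,0,0],[0,0,0],[0,0,0],[0,0,0],[0,0,0],[0,0,0],[0,0,0],[0,0,0],[0,0,0],[0,0,0]],"fingers":[0,0,0,0,0,0,0,-1,-1,-1,-1]}' 20
python3 -c "
from h import *
P=np.load('pics/top0.npy'); print(P[262:269,202:210][...,:].reshape(-1,3)[::5].round(3)); 
m=(P[...,2]>.057)&(P[...,2]<.069); m[:,:195]=0;m[:,216:]=0;m[:255]=0;m[275:]=0; print(P[m].mean(0), rect(P,m), tier(-90,155))
p=state()['position'][:2]; r=tier(-90,155); v=p-r; print(p,np.hypot(*v)); a=np.degrees(np.arctan2(v[1],v[0])); e=r+.11*v/np.hypot(*v); print(e,a); arc(e,.1095,a,a+180,24)"
```

```text
time: 8.22
position: [0.6469, 0.1153, 0.115]
tool_rot: [[1.0, -0.0, 0.002], [-0.0, -1.0, 0.001], [0.002, -0.001, -1.0]]
force: [0.1, 1.0, 4.1]
gripper_width: 0.0153
gripper_force: 22.7
[[0.478 0.257 0.037]
 [0.475 0.238 0.061]
 [0.473 0.248 0.055]
 [0.472 0.233 0.062]
 [0.47  0.241 0.061]
 [0.467 0.25  0.062]
 [0.467 0.236 0.06 ]
 [0.464 0.244 0.059]
 [0.464 0.257 0.034]
 [0.461 0.238 0.06 ]
 [0.458 0.247 0.061]
 [0.459 0.234 0.049]]
[0.47688161 0.23366222 0.06106475] (array([478. , 233.2]), array([24. , 49.2]), 53.8, 99) [0.46879841 0.24208835]
[0.64688263 0.11529998] 0.21860759505704244
[0.55840767 0.17829038] -35.44924570417712
[[0.05, -0.081, 0], [0.039, -0.087, 0], [0.027, -0.091, 0], [0.015, -0.094, 0], [0.003, -0.095, 0], [-0.01, -0.095, 0], [-0.022, -0.093, 0], [-0.034, -0.089, 0], [-0.045, -0.084, 0], [-0.056, -0.077, 0], [-0.065, -0.069, 0], [-0.074, -0.06, 0], [-0.081, -0.05, 0], [-0.087, -0.039, 0], [-0.091, -0.027, 0], [-0.094, -0.015, 0], [-0.095, -0.003, 0], [-0.095, 0.01, 0], [-0.093, 0.022, 0], [-0.089, 0.034, 0], [-0.084, 0.045, 0], [-0.077, 0.056, 0], [-0.069, 0.065, 0], [-0.06, 0.074, 0]] [0.46920573 0.24179836]
```

```bash
python3 -m jog '{"offset":[[0.05,-0.081,0],[0.039,-0.087,0],[0.027,-0.091,0],[0.015,-0.094,0],[0.003,-0.095,0],[-0.01,-0.095,0],[-0.022,-0.093,0],[-0.034,-0.089,0],[-0.045,-0.084,0],[-0.056,-0.077,0],[-0.065,-0.069,0],[-0.074,-0.06,0]],"delta_rot":[[0,0,0],[0,0,0],[0,0,0],[0,0,0],[0,0,0],[0,0,0],[0,0,0],[0,0,0],[0,0,0],[0,0,0],[0,0,0],[0,0,0]],"fingers":[-1,-1,-1,-1,-1,-1,-1,-1,-1,-1,-1,-1]}'
python3 -c "
from h import *; knobs(); go(.6224,.2679,.115)"
```

```text
time: 9.72
position: [0.6213, 0.2679, 0.1151]
tool_rot: [[1.0, -0.001, 0.003], [-0.001, -1.0, 0.0], [0.003, -0.0, -1.0]]
force: [0.6, -1.2, 5.9]
gripper_width: 0.0151
gripper_force: 22.9
knob [339 252  13  14  74] [0.6256 0.2697 0.1215]
t 9.78 pos [0.6193 0.2698 0.1151] yaw 0.1 tilt 0.09 off [0.02  0.013 0.001] F [-2.3 -0.9  6.1] w 0.0152 q [-0.14  0.63 -0.49  1.38  0.3   1.2  -2.22]
```

```bash
python3 -m jog '{"offset":[[-0.081,-0.05,0],[-0.087,-0.039,0],[-0.091,-0.027,0],[-0.094,-0.015,0],[-0.095,-0.003,0],[-0.095,0.01,0],[-0.093,0.022,0],[-0.089,0.034,0],[-0.084,0.045,0],[-0.077,0.056,0],[-0.069,0.065,0],[-0.06,0.074,0]],"delta_rot":[[0,0,0],[0,0,0],[0,0,0],[0,0,0],[0,0,0],[0,0,0],[0,0,0],[0,0,0],[0,0,0],[0,0,0],[0,0,0],[0,0,0]],"fingers":[-1,-1,-1,-1,-1,-1,-1,-1,-1,-1,-1,-1]}'
python3 -m jog '{"offset":[[0,0,0],[0,0,0]],"delta_rot":[[0,0,0],[0,0,0]],"fingers":[-1,-1]}' >/dev/null
python3 -c "
from h import *; go(.4688,.2421,.115); knobs();  a,b=snap('top','t3')[0],cv2.imread('pics/k.png')
cv2.imwrite('pics/c3.png',np.hstack([cv2.resize(a[170:290,180:330],None,fx=2.6,fy=2.6),cv2.resize(b[140:290,200:380],(390,312))]))"
```

```text
time: 11.28
position: [0.4681, 0.2435, 0.1151]
tool_rot: [[1.0, 0.002, 0.002], [0.002, -1.0, 0.003], [0.002, -0.003, -1.0]]
force: [-2.5, 2.5, 8.7]
gripper_width: 0.0151
gripper_force: 20.5
t 11.53 pos [0.4682 0.2434 0.1151] yaw 0.08 tilt 0.14 off [0.004 0.009 0.001] F [-2.7  2.4  8.9] w 0.015 q [-0.07  0.35 -0.56  1.8   0.21  1.05 -2.28]
knob [350 200  18  13  87] [0.4736 0.2448 0.1211]
knob [329 214   7   9  43] [0.537  0.1985 0.1198]
```

View pics/c3.png

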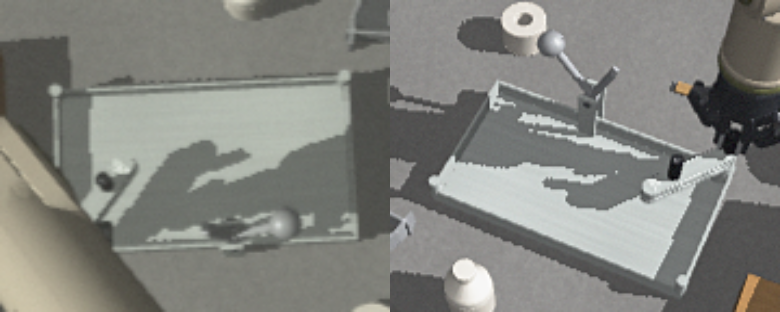

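The stack is folded: knob_mid is over root_pivot and knob_end at about (534,197). I'll re-grip on knob_end and swing it home.

```bash
python3 -m jog '{"offset":[[0,0,0],[0,0,0],[0,0,0],[0,0,-0.2],[0,0,-0.25],[0.22,0.155,0],[0.22,0.155,0],[0,0,0]],"delta_rot":[[0,0,0],[0,0,0],[0,0,0],[0,0,0],[0,0,0],[0,0,0],[0,0,0],[0,0,0]],"fingers":[0,0,0,0,0,0,0,0]}' 
python3 -m jog '{"offset":[[0,0,0.15],[0,0,0.15],[0,0,0.12],[0,0,0],[0,0,0],[0,0,0],[0,0,0],[0,0,0]],"delta_rot":[[0,0,0],[0,0,0],[0,0,0],[0,0,0],[0,0,0],[0,0,0],[0,0,0],[0,0,0]],"fingers":[0,0,0,0,-1,-1,-1,-1]}' 40
python3 -c "
from h import *; go(.534,.197,.115); p=state()['position'][:2]; r=tier(-90,155); v=p-r; a=np.degrees(np.arctan2(v[1],v[0])); print(np.hypot(*v),a); arc(r,.08,a,-88.5,12)"
```

```text
time: 12.62
position: [0.5366, 0.1914, 0.1807]
tool_rot: [[1.0, -0.006, 0.0], [-0.006, -1.0, -0.001], [0.0, 0.001, -1.0]]
force: [-1.3, 0.6, -0.8]
gripper_width: 0.0427
gripper_force: 0.0
time: 13.62
position: [0.5346, 0.1959, 0.1193]
tool_rot: [[1.0, 0.0, 0.002], [0.0, -1.0, 0.001], [0.002, -0.001, -1.0]]
force: [-1.3, 3.3, 5.8]
gripper_width: 0.0147
gripper_force: 39.4
t 13.62 pos [0.5346 0.1959 0.1193] yaw 0.03 tilt 0.13 off [-0.004 -0.007  0.029] F [-1.3  3.3  5.8] w 0.0147 q [-0.    0.42 -0.51  1.69  0.23  1.09 -2.15]
0.08037712322432712 -35.056886471251005
[[-0.025, 0.033, 0], [-0.028, 0.031, 0], [-0.03, 0.029, 0], [-0.032, 0.026, 0], [-0.034, 0.024, 0], [-0.036, 0.021, 0], [-0.037, 0.018, 0], [-0.039, 0.015, 0], [-0.04, 0.012, 0], [-0.04, 0.009, 0], [-0.041, 0.006, 0], [-0.041, 0.003, 0]] [0.47089257 0.16211576]
```

```bash
python3 -m jog '{"offset":[[-0.025,0.033,0],[-0.028,0.031,0],[-0.03,0.029,0],[-0.032,0.026,0],[-0.034,0.024,0],[-0.036,0.021,0],[-0.037,0.018,0],[-0.039,0.015,0],[-0.04,0.012,0],[-0.04,0.009,0],[-0.041,0.006,0],[-0.041,0.003,0]],"delta_rot":[[0,0,0],[0,0,0],[0,0,0],[0,0,0],[0,0,0],[0,0,0],[0,0,0],[0,0,0],[0,0,0],[0,0,0],[0,0,0],[0,0,0]],"fingers":[-1,-1,-1,-1,-1,-1,-1,-1,-1,-1,-1,-1]}'
python3 -m jog '{"offset":[[0,0,0],[0,0,0],[0,0,0]],"delta_rot":[[0,0,0],[0,0,0],[0,0,0]],"fingers":[-1,-1,-1]}' >/dev/null
python3 -c "
from h import *; go(.4709,.1621,.119); knobs();  a,b=snap('top','t4')[0],cv2.imread('pics/k.png')
cv2.imwrite('pics/c4.png',np.hstack([cv2.resize(a[170:290,180:330],None,fx=2.6,fy=2.6),cv2.resize(b[140:290,200:380],(390,312))]))"
```

```text
time: 15.12
position: [0.4721, 0.1628, 0.1194]
tool_rot: [[1.0, 0.001, 0.004], [0.001, -1.0, 0.003], [0.004, -0.003, -1.0]]
force: [4.1, 7.4, -0.1]
gripper_width: 0.0148
gripper_force: 39.0
t 15.5 pos [0.4719 0.1629 0.1194] yaw 0.06 tilt 0.27 off [-0.007  0.005  0.003] F [2.9 7.7 1.4] w 0.015 q [ 0.07  0.28 -0.54  1.87  0.16  1.03 -2.1 ]
knob [324 188  14  14  74] [0.4764 0.1651 0.1214]
knob [355 202   7   9  39] [0.4726 0.2444 0.1189]
```

View pics/c4.png

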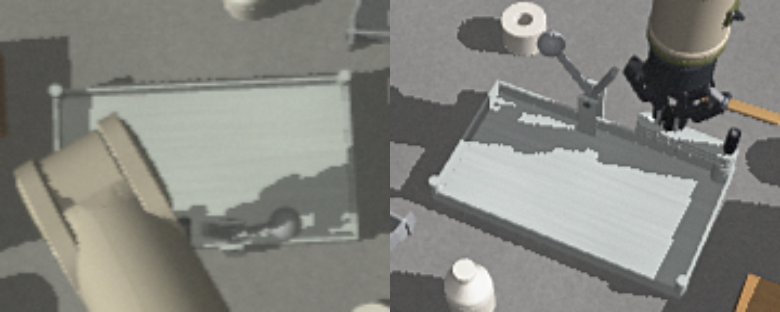

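The stack lies home along the front rim: knob_end measures at about -0.01 rad of root, and knob_mid is over the pivot. Next is the catch: release, rise, go to the -y side of the ball and lower with the fingers shut.

```bash
python3 -m jog '{"offset":[[0,0,0],[0,0,0],[0,0,0],[0,0,-0.2],[0,0,-0.3],[0,0,-0.3],[0,0,-0.2],[0,0,0]],"delta_rot":[[0,0,0],[0,0,0],[0,0,0],[0,0,0],[0,0,0],[0,0,0],[0,0,0],[0,0,0]],"fingers":[0,0,0,0,0,0,0,0]}' 20
python3 -m jog '{"offset":[[0.011,0.3,0],[0.011,0.3,0],[0.011,0.3,0],[0.01,0.3,0],[0.01,0.29,0],[0,0,0],[0,0,0.27],[0,0,0.27],[0,0,0],[0,0,0]],"delta_rot":[[0,0,0],[0,0,0],[0,0,0],[0,0,0],[0,0,0],[0,0,0],[0,0,0],[0,0,0],[0,0,0],[0,0,0]],"fingers":[-1,-1,-1,-1,-1,-1,-1,-1,-1,-1]}'
python3 -c "
from h import *; go(.48,.04,.19); a,b=snap('top','t5')[0],snap('scene','s5')[0]
cv2.imwrite('pics/c5.png',np.hstack([cv2.resize(a[170:290,180:330],None,fx=2.6,fy=2.6),cv2.resize(b[120:270,200:380],(390,312))]))"
```

```text
time: 16.6
position: [0.4718, 0.1611, 0.2708]
tool_rot: [[1.0, -0.001, 0.004], [-0.001, -1.0, 0.001], [0.004, -0.001, -1.0]]
force: [0.4, 0.2, -0.7]
gripper_width: 0.0425
gripper_force: 0.0
time: 17.85
position: [0.4791, -0.0621, 0.1884]
tool_rot: [[1.0, 0.001, 0.001], [0.001, -1.0, 0.0], [0.001, -0.0, -1.0]]
force: [0.0, -0.3, 0.3]
gripper_width: 0.0001
gripper_force: 0.0
t 17.85 pos [ 0.4791 -0.0621  0.1884] yaw 0.03 tilt 0.05 off [ 0.006 -0.681 -0.011] F [ 0.  -0.3  0.3] w 0.0001 q [ 0.39  0.15 -0.35  1.83  0.05  1.17 -1.55]
```

View pics/c5.png

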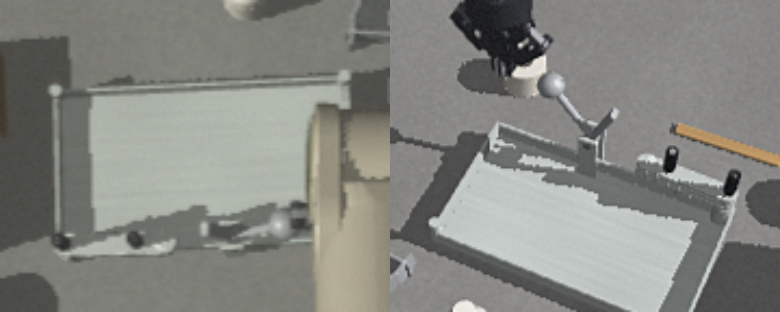

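```bash
python3 -m jog '{"offset":[[0,-0.06,0],[0,-0.06,0],[0,-0.06,-0.01],[0,-0.06,-0.01],[0,-0.06,-0.01],[0,-0.06,-0.01],[0,-0.06,-0.01],[0,-0.06,-0.01],[0,-0.06,0],[0,-0.06,0],[0,0,0],[0,0,0]],"delta_rot":[[0,0,0],[0,0,0],[0,0,0],[0,0,0],[0,0,0],[0,0,0],[0,0,0],[0,0,0],[0,0,0],[0,0,0],[0,0,0],[0,0,0]],"fingers":[-1,-1,-1,-1,-1,-1,-1,-1,-1,-1,-1,-1]}'
cat >> h.py <<'E'
def ball():
    _,S,_=snap('scene','b'); m=(S[...,2]>.15)&(S[...,2]<.215)&(S[...,0]>.45)&(S[...,0]<.53)&(S[...,1]>-.06)&(S[...,1]<.15)
    n,l,st,c=cv2.connectedComponentsWithStats(m.astype(np.uint8))
    for i in range(1,n):
        if st[i,4]>15: print("ball?",st[i],S[l==i].mean(0).round(4))
E
python3 -c "
from h import *; go(.48,.04,.19); ball()"
```

```text
time: 19.45
position: [0.4786, 0.0272, 0.1962]
tool_rot: [[1.0, -0.0, -0.0], [-0.0, -1.0, 0.0], [-0.0, -0.0, -1.0]]
force: [0.2, 0.1, 0.9]
gripper_width: 0.0002
gripper_force: 0.0
t 19.45 pos [0.4786 0.0272 0.1962] yaw -0.02 tilt 0.01 off [ 0.009 -0.085  0.041] F [0.2 0.1 0.9] w 0.0002 q [ 0.27  0.14 -0.43  1.83  0.06  1.19 -1.75]
ball? [277 156  12  13  92] [0.4869 0.0295 0.1939]
ball? [298 162  14  16 158] [0.4815 0.0892 0.1962]
```

```bash
python3 -m jog '{"offset":[[0,0,0],[0,0,0],[0,0,0],[0,0,0]],"delta_rot":[[0,0,0],[0,0,0],[0,0,0],[0,0,0]],"fingers":[-1,-1,-1,-1]}' >/dev/null
python3 -c "
from h import *; go(.48,.04,.19); ball()"
```

```text
t 20.0 pos [0.4786 0.0274 0.1964] yaw -0.02 tilt 0.01 off [ 0.009 -0.084  0.042] F [-0.2  0.1 -0.2] w -0.0005 q [ 0.27  0.14 -0.43  1.83  0.06  1.19 -1.75]
ball? [276 157  13  12  91] [0.4874 0.0295 0.1943]
ball? [304 169  17  13 152] [0.48   0.115  0.1841]
```

The ball is at y=0.115, so the catch has snapped closed. Now the instruments: rise and remeasure them.

```bash
python3 -m jog '{"offset":[[0,0.05,0],[0,0.1,-0.2],[0,0.2,-0.25],[0,0.2,-0.1],[0,0,0]],"delta_rot":[[0,0,0],[0,0,0],[0,0,0],[0,0,0],[0,0,0]],"fingers":[0.4,0.6,0.8,0.8,0.8]}' >/dev/null
cat >> h.py <<'E'
def objs(x0=.38,x1=.70,y0=-.5,y1=-.15,zl=.014,zh=.07):
    im,P,_=snap('top','o'); m=(P[...,2]>zl)&(P[...,2]<zh)&(P[...,0]>x0)&(P[...,0]<x1)&(P[...,1]>y0)&(P[...,1]<y1)
    n,l,st,c=cv2.connectedComponentsWithStats(m.astype(np.uint8))
    for i in range(1,n):
        if st[i,4]>60:
            k=l==i; h=np.percentile(P[k][:,2],92); print("obj",c[i].round(),"h",round(h*1000),"top",rect(P,k&(P[...,2]>h-.006)),"all",rect(P,k))
E
python3 -c "
from h import *; objs(); go(.606,-.233,.2)"
```

```text
obj [415. 221.] h 38 top (array([ 605.4, -375. ]), array([94.6, 31.5]), 2.7, 210) all (array([ 595.5, -376.5]), array([119.4,  36.2]), 3.8, 424)
obj [367. 220.] h 42 top (array([ 606.3, -233.7]), array([49.1, 77.9]), 83.9, 282) all (array([ 606., -234.]), array([50.8, 82.4]), 82.9, 486)
obj [418. 268.] h 48 top (array([ 460.3, -373.6]), array([89.4, 46.3]), 7.9, 330) all (array([ 460.2, -373.8]), array([90.1, 48.8]), 9.6, 564)
t 20.73 pos [ 0.4787 -0.0565  0.2791] yaw -0.17 tilt 0.05 off [0.852 1.174 0.528] F [ 0.2  0.1 -0.3] w 0.0772 q [ 0.38  0.08 -0.35  1.7   0.03  1.37 -1.55]
```

```bash
python3 -m jog '{"offset":[[0.17,0.235,0],[0.17,0.235,0],[0.17,0.235,0],[0.17,0.235,0],[0.17,0.235,0],[0,0,0.2],[0,0,0.3],[0,0,0.3],[0,0,0.3],[0,0,0]],"delta_rot":[[0,0,0],[0,0,0],[0,0,0],[0,0,0],[0,0,0],[0,0,0.057],[0,0,0],[0,0,0],[0,0,0],[0,0,0]],"fingers":[0.8,0.8,0.8,0.8,0.8,0.8,0.8,0.8,0.8,0.8]}' >/dev/null
python3 -c "
from h import *; go(.606,-.2335,.029)"
```

```text
t 21.98 pos [ 0.6033 -0.2292  0.109 ] yaw -6.45 tilt 0.55 off [0.026 0.028 0.533] F [-0.3  0.  -0.4] w 0.0765 q [ 0.47  0.55 -0.22  1.48  0.12  1.14 -1.45]
```

```bash
python3 -m jog '{"offset":[[0.013,0.014,0.2],[0.013,0.014,0.2],[0,0,0.133],[0,0,0],[0,0,0],[0,0,0],[0,0,0],[0,0,0]],"delta_rot":[[0,0,0],[0,0,0],[0,0,0],[0,0,0],[0,0,0],[0,0,0],[0,0,0],[0,0,0]],"fingers":[0.8,0.8,0.8,0.8,-1,-1,-1,-1]}' 60
python3 -m jog '{"offset":[[0,0,-0.1],[0,0,-0.2],[0,0,-0.25],[0,0,-0.25],[0,0,0]],"delta_rot":[[0,0,0],[0,0,0],[0,0,0],[0,0,0],[0,0,0]],"fingers":[-1,-1,-1,-1,-1]}'
python3 -c "
from h import *; t=tier(6,-105); go(*t,.18)"
```

```text
time: 22.98
position: [0.6108, -0.2362, 0.036]
tool_rot: [[0.993, -0.114, 0.003], [-0.114, -0.993, -0.001], [0.003, 0.001, -1.0]]
force: [-0.5, 0.0, 6.3]
gripper_width: 0.0487
gripper_force: 64.0
time: 23.6
position: [0.6115, -0.2366, 0.1591]
tool_rot: [[0.993, -0.114, 0.007], [-0.114, -0.993, -0.003], [0.008, 0.002, -1.0]]
force: [-0.5, -1.1, -1.3]
gripper_width: 0.0488
gripper_force: 63.1
t 23.6 pos [ 0.6115 -0.2366  0.1591] yaw -6.55 tilt 0.44 off [-0.398 -1.454 -0.145] F [-0.5 -1.1 -1.3] w 0.0488 q [ 0.47  0.51 -0.22  1.41  0.11  1.22 -1.44]
```

```bash
python3 -m jog '{"offset":[[-0.077,-0.29,0],[-0.077,-0.29,0],[-0.077,-0.29,0],[-0.077,-0.29,0],[-0.077,-0.29,0],[0,0,0],[0,0,0.2],[0,0,0.2],[0,0,0]],"delta_rot":[[0,0,0],[0,0,0],[0,0,0],[0,0,0],[0,0,0],[0,0,-0.08],[0,0,0],[0,0,0],[0,0,0]],"fingers":[-1,-1,-1,-1,-1,-1,-1,-1,-1]}'
python3 -c "
from h import *; t=tier(8,-105); go(*t,.05)"
```

```text
time: 24.72
position: [0.5746, -0.0134, 0.0913]
tool_rot: [[0.999, 0.046, -0.006], [0.046, -0.999, 0.0], [-0.006, -0.0, -1.0]]
force: [0.0, -0.4, -0.3]
gripper_width: 0.049
gripper_force: 63.0
t 24.73 pos [ 0.5746 -0.0134  0.0913] yaw 2.63 tilt 0.34 off [ 0.031 -0.001  0.275] F [ 0.  -0.4 -0.3] w 0.049 q [ 0.23  0.44 -0.33  1.7   0.16  1.04 -1.68]
```

```bash
python3 -m jog '{"offset":[[0.03,0,0.1],[0,0,0.1],[0,0,0.05],[0,0,0.015],[0,0,0]],"delta_rot":[[0,0,0],[0,0,0],[0,0,0],[0,0,0],[0,0,0]],"fingers":[-1,-1,-1,-1,-1]}'
```

```text
time: 25.35
position: [0.5815, -0.0131, 0.0543]
tool_rot: [[0.999, 0.046, 0.0], [0.046, -0.999, 0.0], [0.0, -0.0, -1.0]]
force: [-0.4, 0.2, -0.6]
gripper_width: 0.049
gripper_force: 63.0
```

```bash
python3 -m jog '{"offset":[[0,0,0.03],[0,0,0.02],[0,0,0]],"delta_rot":[[0,0,0],[0,0,0],[0,0,0]],"fingers":[-1,-1,-1]}'
python3 -m jog '{"offset":[[0,0,0],[0,0,0],[0,0,0],[0,0,-0.1],[0,0,-0.3],[0,0,-0.3],[0,0,-0.3],[0,0,-0.1],[0,0,0]],"delta_rot":[[0,0,0],[0,0,0],[0,0,0],[0,0,0],[0,0,0],[0,0,0],[0,0,0],[0,0,0],[0,0,0]],"fingers":[0.5,0.5,0.5,0.5,0.5,0.5,0.5,0.5,0.5]}'
python3 -c "
from h import *; t=tier(8,-20); objs(); go(.461,-.3735,.21)"
```

```text
time: 25.72
position: [0.5816, -0.0131, 0.048]
tool_rot: [[0.999, 0.046, 0.001], [0.046, -0.999, -0.0], [0.001, 0.0, -1.0]]
force: [-5.3, -0.4, 11.2]
gripper_width: 0.0491
gripper_force: 64.4
time: 26.85
position: [0.5819, -0.013, 0.2131]
tool_rot: [[0.999, 0.046, 0.003], [0.046, -0.999, -0.0], [0.003, 0.0, -1.0]]
force: [-0.5, -0.8, -1.3]
gripper_width: 0.0639
gripper_force: 0.0
obj [413. 243.] h 47 top (array([ 532.9, -356.9]), array([180.3,  50.3]), 1.5, 397) all (array([ 547.3, -362. ]), array([ 60.1, 214.6]), 85.2, 973)
t 26.9 pos [ 0.5812 -0.0131  0.2114] yaw 2.63 tilt 0.0 off [-0.91   2.363  0.01 ] F [-0.5  0.8 -0.8] w 0.0641 q [ 0.24  0.34 -0.34  1.55  0.12  1.27 -1.65]
```

Placed. The two remaining blobs have merged, so something was knocked aside. I'll look.

```bash
python3 -c "
from h import *
im=cv2.imread('pics/o.png'); P=np.load('pics/o.npy')
cv2.imwrite('pics/c6.png',cv2.resize(im[170:310,200:450],None,fx=3.2,fy=3.2,interpolation=cv2.INTER_CUBIC))
m=(P[...,2]>.014)&(P[...,2]<.07)&(P[...,0]>.38)&(P[...,0]<.70)&(P[...,1]>-.5)&(P[...,1]<-.15)
t=m&(P[...,2]>.041); print('disp top',rect(P,t)); d=m&(P[...,2]<.041); print(rect(P,d))
w=m&(im.min(2)>195); print('white',rect(P,w))"
```

```text
disp top (array([ 542. , -356.7]), array([198.6,  50.3]), 1.5, 399)
(array([ 547.3, -362. ]), array([ 60.1, 214.6]), 85.2, 574)
white (array([ 598. , -370.4]), array([106. ,  24.8]), 7.9, 144)
```

View pics/c6.png

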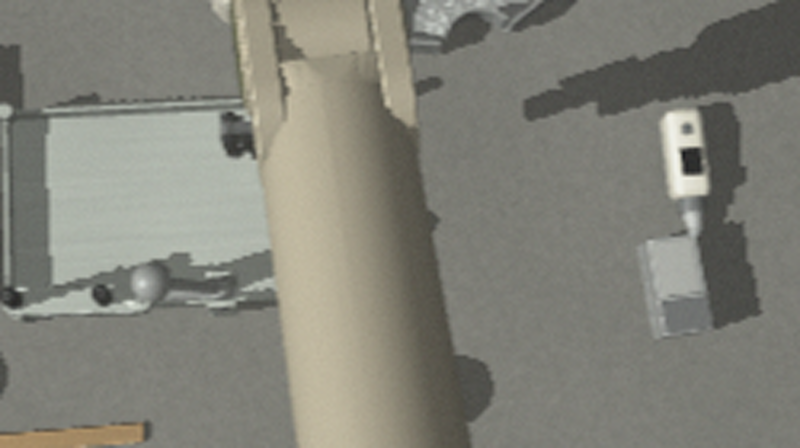

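The dispenser, at crop (680,285), has moved up against the thermometer's probe tip (692,235). The catch is closed and the stack is home. I'll measure the dispenser alone.

```bash
python3 -c "
from h import *
P=np.load('pics/o.npy'); im=cv2.imread('pics/o.png')
b=(P[...,1]>-.42)&(P[...,1]<-.3)
m=b&(P[...,2]>.040)&(P[...,2]<.07)&(P[...,0]>.40)&(P[...,0]<.533); print(rect(P,m))
for x in (.46,.48,.50,.52,.525,.53,.535,.54):
  k=b&(P[...,2]>.012)&(abs(P[...,0]-x)<.003); q=P[k]; print(x,len(q),q[:,1].min().round(3),q[:,1].max().round(3),np.percentile(q[:,2],[50,90]).round(3))
k=b&(P[...,2]>.012)&(P[...,0]>.57)&(P[...,0]<.7); print('therm grip',rect(P,k))"
```

```text
(array([ 488. , -357.9]), array([88.3, 47.6]), 7.3, 414)
0.46 43 -0.384 -0.337 [0.045 0.048]
0.48 34 -0.381 -0.335 [0.044 0.047]
0.5 37 -0.377 -0.333 [0.043 0.046]
0.52 36 -0.376 -0.331 [0.043 0.047]
0.525 36 -0.376 -0.33 [0.043 0.047]
0.53 26 -0.376 -0.331 [0.042 0.046]
0.535 8 -0.385 -0.36 [0.041 0.047]
0.54 9 -0.386 -0.374 [0.021 0.024]
therm grip (array([ 612.8, -374.8]), array([83.8, 35.7]), 4.3, 345)
```

```bash
python3 -m jog '{"offset":[[-0.092,0.283,0],[-0.092,0.283,0],[-0.092,0.283,0],[-0.092,0.283,0],[-0.092,0.283,0],[-0.091,0.283,0],[-0.091,0.283,0],[-0.091,0.284,0],[0,0,0.25],[0,0,0.25],[0,0,0.25],[0,0,0]],"delta_rot":[[0,0,0],[0,0,0],[0,0,0],[0,0,0],[0,0,0],[0,0,0],[0,0,0],[0,0,0],[0,0,-0.042],[0,0,0],[0,0,0],[0,0,0]],"fingers":[0.8,0.8,0.8,0.8,0.8,0.8,0.8,0.8,0.8,0.8,0.8,0.8]}' >/dev/null
python3 -c "
from h import *; go(.487,-.3575,.034)"
```

```text
t 28.4 pos [ 0.4841 -0.3556  0.0941] yaw 7.45 tilt 0.57 off [0.021 0.018 0.401] F [-0.5  0.6  1. ] w 0.0766 q [ 0.71  0.47 -0.17  1.62  0.09  1.06 -0.92]
```

```bash
python3 -m jog '{"offset":[[0.015,0.01,0.2],[0,0,0.2],[0,0,0],[0,0,0],[0,0,0],[0,0,0],[0,0,0]],"delta_rot":[[0,0,0],[0,0,0],[0,0,0],[0,0,0],[0,0,0],[0,0,0],[0,0,0]],"fingers":[0.8,0.8,0.8,-1,-1,-1,-1]}' 60
python3 -m jog '{"offset":[[0,0,-0.1],[0,0,-0.2],[0,0,-0.25],[0,0,-0.25],[0,0,0],[0,0,0]],"delta_rot":[[0,0,0],[0,0,0],[0,0,0],[0,0,0],[0,0,0],[0,0,0]],"fingers":[-1,-1,-1,-1,-1,-1]}'
python3 -c "
from h import *; t=tier(8,-20); go(*t,.16)"
```

```text
time: 29.28
position: [0.4907, -0.3595, 0.0413]
tool_rot: [[0.992, 0.129, 0.003], [0.129, -0.992, -0.002], [0.003, 0.002, -1.0]]
force: [-0.1, 0.7, 6.4]
gripper_width: 0.045
gripper_force: 62.5
time: 30.02
position: [0.4893, -0.3586, 0.1594]
tool_rot: [[0.992, 0.129, 0.0], [0.129, -0.992, -0.0], [0.0, 0.0, -1.0]]
force: [-0.1, -0.0, -1.6]
gripper_width: 0.0445
gripper_force: 61.6
t 30.02 pos [ 0.4893 -0.3586  0.1594] yaw 7.44 tilt 0.01 off [ 0.937 -2.772 -0.004] F [-0.1 -0.  -1.6] w 0.0445 q [ 0.71  0.41 -0.17  1.55  0.07  1.18 -0.92]
```

```bash
python3 -m jog '{"offset":[[0.104,-0.308,0],[0.104,-0.308,0],[0.104,-0.308,0],[0.104,-0.308,0],[0.104,-0.308,0],[0.104,-0.308,0],[0.104,-0.308,0],[0.104,-0.308,0],[0.104,-0.308,0],[0,0,0],[0,0,0],[0,0,0]],"delta_rot":[[0,0,0],[0,0,0],[0,0,0],[0,0,0],[0,0,0],[0,0,0],[0,0,0],[0,0,0],[0,0,0],[0,0,0.0415],[0,0,0],[0,0,0]],"fingers":[-1,-1,-1,-1,-1,-1,-1,-1,-1,-1,-1,-1]}'
python3 -c "
from h import *; t=tier(8,-20); go(*t,.056)"
```

```text
time: 31.52
position: [0.5745, 0.0706, 0.1584]
tool_rot: [[0.999, 0.047, -0.001], [0.047, -0.999, -0.001], [-0.002, 0.001, -1.0]]
force: [-0.2, -0.5, -1.3]
gripper_width: 0.0451
gripper_force: 61.6
t 31.52 pos [0.5745 0.0706 0.1584] yaw 2.7 tilt 0.09 off [ 0.004 -0.009  0.682] F [-0.2 -0.5 -1.3] w 0.0451 q [ 0.11  0.38 -0.36  1.62  0.14  1.17 -1.81]
```

```bash
python3 -m jog '{"offset":[[0,0,0.25],[0,0,0.2],[0,0,0.15],[0,0,0.07],[0,0,0],[0,0,0]],"delta_rot":[[0,0,0],[0,0,0],[0,0,0],[0,0,0],[0,0,0],[0,0,0]],"fingers":[-1,-1,-1,-1,-1,-1]}'
python3 -m jog '{"offset":[[0,0,0.015],[0,0,0.01],[0,0,0]],"delta_rot":[[0,0,0],[0,0,0],[0,0,0]],"fingers":[-1,-1,-1]}'
```

```text
time: 32.28
position: [0.5757, 0.0717, 0.0597]
tool_rot: [[0.999, 0.047, 0.002], [0.047, -0.999, 0.0], [0.002, -0.0, -1.0]]
force: [-0.1, -0.7, -1.2]
gripper_width: 0.045
gripper_force: 61.7
time: 32.65
position: [0.5749, 0.0718, 0.0549]
tool_rot: [[0.999, 0.047, 0.0], [0.047, -0.999, 0.0], [0.0, -0.0, -1.0]]
force: [-0.6, -0.1, -0.8]
gripper_width: 0.0451
gripper_force: 61.7
```

Another 2 mm down, then release, rise and remeasure.

```bash
python3 -m jog '{"offset":[[0,0,0.012],[0,0,0.006],[0,0,0]],"delta_rot":[[0,0,0],[0,0,0],[0,0,0]],"fingers":[-1,-1,-1]}'
python3 -m jog '{"offset":[[0,0,0],[0,0,0],[0,0,0],[0,0,-0.1],[0,0,-0.3],[0,0,-0.3],[0,0,-0.3],[0,0,-0.05],[0,0,0]],"delta_rot":[[0,0,0],[0,0,0],[0,0,0],[0,0,0],[0,0,0],[0,0,0],[0,0,0],[0,0,0],[0,0,0]],"fingers":[0.5,0.5,0.5,0.5,0.5,0.5,0.5,0.5,0.5]}'
python3 -c "
from h import *; objs(); P=np.load('pics/o.npy'); print('grip',rect(P,(P[...,2]>.012)&(P[...,2]<.07)&(P[...,0]>.57)&(P[...,0]<.7)&(P[...,1]<-.3)&(P[...,1]>-.45))); go(.61,-.3748,.21)"
```

```text
time: 33.02
position: [0.5751, 0.0719, 0.0534]
tool_rot: [[0.999, 0.047, 0.001], [0.047, -0.999, -0.0], [0.001, 0.0, -1.0]]
force: [-5.5, -0.6, 10.9]
gripper_width: 0.0448
gripper_force: 62.9
time: 34.15
position: [0.5751, 0.0718, 0.2105]
tool_rot: [[0.999, 0.047, 0.002], [0.047, -0.999, 0.0], [0.002, -0.0, -1.0]]
force: [-0.6, 0.5, -0.7]
gripper_width: 0.0642
gripper_force: 0.0
obj [415. 221.] h 39 top (array([ 605.1, -374.5]), array([93.4, 31.8]), 5.6, 212) all (array([ 595.5, -376.3]), array([117.8,  35.3]), 3.4, 420)
grip (array([ 612.5, -375.3]), array([83.7, 35.3]), 3.4, 353)
t 34.2 pos [0.5745 0.0717 0.2092] yaw 2.69 tilt 0.04 off [ 0.097  2.984 -0.005] F [-0.1  0.7 -0.2] w 0.0638 q [ 0.11  0.34 -0.37  1.56  0.13  1.27 -1.8 ]
```

```bash
python3 -m jog '{"offset":[[0.01,0.298,0],[0.01,0.298,0],[0.01,0.298,0],[0.01,0.298,0],[0.01,0.298,0],[0.01,0.298,0],[0.01,0.298,0],[0.01,0.298,0],[0.01,0.3,0],[0.01,0.3,0],[0,0,0],[0,0,0]],"delta_rot":[[0,0,0],[0,0,0],[0,0,0],[0,0,0],[0,0,0],[0,0,0],[0,0,0],[0,0,0],[0,0,0],[0,0,-0.011],[0,0,0],[0,0,0]],"fingers":[0.5,0.5,0.5,0.5,0.5,0.5,0.5,0.5,0.5,0.5,0.5,0.5]}' >/dev/null
python3 -c "
from h import *; go(.61,-.375,.034)"
```

```text
t 35.7 pos [ 0.6104 -0.374   0.2075] yaw 3.94 tilt 0.19 off [-1.000e-03  1.000e-02  1.157e+00] F [-0.5  0.1 -0.8] w 0.0643 q [ 0.61  0.62 -0.18  1.13  0.11  1.4  -1.06]
```

```bash
python3 -m jog '{"offset":[[0,0.01,0.25],[0,0,0.3],[0,0,0.3],[0,0,0.2],[0,0,0.1],[0,0,0],[0,0,0],[0,0,0],[0,0,0],[0,0,0],[0,0,0]],"delta_rot":[[0,0,0],[0,0,0],[0,0,0],[0,0,0],[0,0,0],[0,0,0],[0,0,0],[0,0,0],[0,0,0],[0,0,0],[0,0,0]],"fingers":[0.5,0.5,0.5,0.5,0.5,0.5,-1,-1,-1,-1,-1]}' 50
python3 -m jog '{"offset":[[0,0,-0.1],[0,0,-0.2],[0,0,-0.25],[0,0,-0.3],[0,0,0],[0,0,0]],"delta_rot":[[0,0,0],[0,0,0],[0,0,0],[0,0,0],[0,0,0],[0,0,0]],"fingers":[-1,-1,-1,-1,-1,-1]}'
python3 -c "
from h import *; t=tier(10,80); go(*t,.17)"
```

```text
time: 37.08
position: [0.6122, -0.3767, 0.0394]
tool_rot: [[0.998, 0.069, 0.003], [0.069, -0.998, -0.002], [0.003, 0.002, -1.0]]
force: [-0.6, 1.5, 6.9]
gripper_width: 0.0331
gripper_force: 52.4
time: 37.83
position: [0.6107, -0.3761, 0.1647]
tool_rot: [[0.998, 0.069, -0.0], [0.069, -0.998, 0.0], [-0.0, -0.0, -1.0]]
force: [0.2, 0.2, -1.9]
gripper_width: 0.0331
gripper_force: 51.5
t 37.83 pos [ 0.6107 -0.3761  0.1647] yaw 3.94 tilt 0.01 off [-0.005 -3.662 -0.035] F [ 0.2  0.2 -1.9] w 0.0331 q [ 0.62  0.65 -0.18  1.19  0.11  1.32 -1.06]
```

```bash
python3 -m jog '{"offset":[[0,-0.305,-0.03],[0,-0.305,0],[0,-0.305,0],[0,-0.305,0],[0,-0.305,0],[0,-0.305,0],[0,-0.305,0],[0,-0.305,0],[0,-0.305,0],[0,-0.305,0],[0,-0.305,0],[0,-0.305,0]],"delta_rot":[[0,0,0],[0,0,0],[0,0,0],[0,0,0],[0,0,0],[0,0,0],[0,0,0],[0,0,0],[0,0,0],[0,0,0],[0,0,0],[0,0,0]],"fingers":[-1,-1,-1,-1,-1,-1,-1,-1,-1,-1,-1,-1]}'
python3 -m jog '{"offset":[[0,0,0],[0,0,0]],"delta_rot":[[0,0,0],[0,0,0.01]],"fingers":[-1,-1]}'
python3 -c "
from h import *; t=tier(10,80); go(*t,.054)"
```

```text
time: 39.33
position: [0.572, 0.1725, 0.1676]
tool_rot: [[0.998, 0.069, -0.003], [0.069, -0.998, -0.001], [-0.003, 0.001, -1.0]]
force: [-0.3, -0.5, -1.5]
gripper_width: 0.0332
gripper_force: 51.4
time: 39.58
position: [0.5726, 0.1707, 0.1678]
tool_rot: [[0.999, 0.048, -0.002], [0.048, -0.999, -0.001], [-0.002, 0.001, -1.0]]
force: [0.4, -0.7, -1.1]
gripper_width: 0.0332
gripper_force: 51.4
t 39.58 pos [0.5726 0.1707 0.1678] yaw 2.75 tilt 0.15 off [-0.    -0.009  0.759] F [ 0.4 -0.7 -1.1] w 0.0332 q [-0.05  0.41 -0.38  1.56  0.16  1.21 -1.99]
```

```bash
python3 -m jog '{"offset":[[0,0,0.25],[0,0,0.25],[0,0,0.15],[0,0,0.07],[0,0,0.03],[0,0,0.01],[0,0,0]],"delta_rot":[[0,0,0],[0,0,0],[0,0,0],[0,0,0],[0,0,0],[0,0,0],[0,0,0]],"fingers":[-1,-1,-1,-1,-1,-1,-1]}'
python3 -m jog '{"offset":[[0,0,0.01],[0,0,0.008],[0,0,0]],"delta_rot":[[0,0,0],[0,0,0],[0,0,0]],"fingers":[-1,-1,-1]}'
```

```text
time: 40.45
position: [0.5737, 0.1716, 0.056]
tool_rot: [[0.999, 0.049, 0.001], [0.049, -0.999, 0.0], [0.001, -0.0, -1.0]]
force: [-0.1, 1.1, -1.0]
gripper_width: 0.0331
gripper_force: 51.5
time: 40.83
position: [0.5732, 0.1716, 0.0525]
tool_rot: [[0.999, 0.049, -0.0], [0.049, -0.999, 0.0], [-0.0, -0.0, -1.0]]
force: [-1.3, 0.0, -1.5]
gripper_width: 0.0329
gripper_force: 51.5
```

```bash
python3 -m jog '{"offset":[[0,0,0.01],[0,0,0.004],[0,0,0]],"delta_rot":[[0,0,0],[0,0,0],[0,0,0]],"fingers":[-1,-1,-1]}'
python3 -m jog '{"offset":[[0,0,0],[0,0,0],[0,0,0],[0,0,-0.1],[0,0,-0.3],[0,0,-0.3],[0,0,-0.3],[0,0,-0.3],[0,0,-0.3]],"delta_rot":[[0,0,0],[0,0,0],[0,0,0],[0,0,0],[0,0,0],[0,0,0],[0,0,0],[0,0,0],[0,0,0]],"fingers":[0.3,0.3,0.3,0.3,0.3,0.3,0.3,0.3,0.3]}' >/dev/null
python3 -m jog '{"offset":[[0,0.3,0],[0,0.3,0],[0,0.3,0],[0,0.3,0],[0,0.3,0],[0,0.3,0],[0,0.3,0],[0,0.3,0],[0,0.3,0],[0,0.3,0],[0,0.3,0],[0,0,0]],"delta_rot":[[0,0,0],[0,0,0],[0,0,0],[0,0,0],[0,0,0],[0,0,0],[0,0,0],[0,0,0],[0,0,0],[0,0,0],[0,0,0],[0,0,0]],"fingers":[0.3,0.3,0.3,0.3,0.3,0.3,0.3,0.3,0.3,0.3,0.3,0.3]}'
python3 -c "
from h import *
a=snap('top','t9')[0]; P=np.load('pics/t9.npy'); knobs(); ball(); b=cv2.imread('pics/b.png')
cv2.imwrite('pics/c9.png',np.hstack([cv2.resize(a[170:320,130:330],None,fx=2,fy=2),cv2.resize(b[130:280,200:400],None,fx=2,fy=2)]))
R=np.array([[np.cos(YAW),np.sin(YAW)],[-np.sin(YAW),np.cos(YAW)]]); L=(P[...,:2]-T)@R.T
m=(P[...,2]>.028)&(P[...,2]<.08)&(abs(L[...,0]-8)<1e9)&(abs(L[...,0]-.006)<.068)&(abs(L[...,1])<.155)
n,l,st,c=cv2.connectedComponentsWithStats(m.astype(np.uint8))
for i in range(1,n):
  if st[i,4]>40: k=l==i; print(c[i].round(),'z',np.percentile(P[k][:,2],[50,90]).round(3),'tier',((L[k].min(0)+L[k].max(0))/2).round(3),(L[k].max(0)-L[k].min(0)).round(3))"
```

```text
time: 41.2
position: [0.5733, 0.1716, 0.0514]
tool_rot: [[0.999, 0.049, 0.001], [0.049, -0.999, -0.0], [0.001, 0.0, -1.0]]
force: [-3.4, -1.8, 7.4]
gripper_width: 0.0328
gripper_force: 52.6
time: 43.82
position: [0.5956, -0.3279, 0.2905]
tool_rot: [[0.999, 0.042, -0.001], [0.042, -0.999, -0.002], [-0.001, 0.002, -1.0]]
force: [0.1, 0.1, 0.8]
gripper_width: 0.0553
gripper_force: 0.0
knob [327 191   6   8  33] [0.4752 0.1649 0.1189]
knob [355 202   7   9  43] [0.4719 0.244  0.1207]
ball? [305 169  16  13 152] [0.4803 0.1155 0.1848]
[266. 230.] z [0.056 0.06 ] tier [ 0.005 -0.022] [0.09  0.046]
[294. 229.] z [0.049 0.053] tier [ 0.006 -0.107] [0.082 0.051]
[232. 233.] z [0.045 0.051] tier [-0.003  0.078] [0.113 0.034]
```

View pics/c9.png

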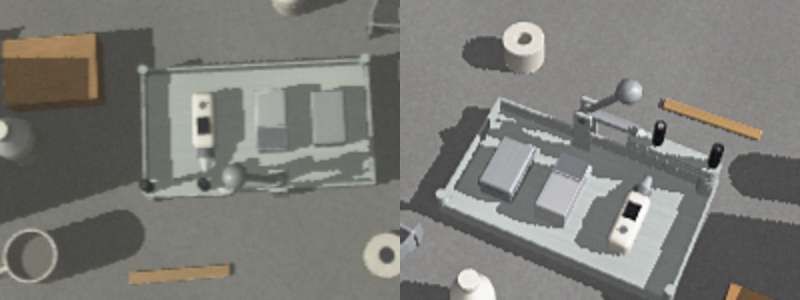

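All three instruments lie flat in the tray: thermometer at crop (204,125), dispenser (271,120), case (328,118). The stack is home and the catch is closed over it (ball y=0.1155). The bystanders in view look where they were at the start.

```bash
python3 -c "
from workcell import sign_off; print(sign_off())"
```

```text
the job is handed in; nothing more can be done
None
```

I folded the guard home, snapped the catch over the stack, placed the case, dispenser and thermometer flat on the tray floor (there was no pill jar), and handed the job in at about 44 s; no verdict came back.

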